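# Rock the ball sorter's seesaw gate and feed the next ball down the other chute

### The job

On the small metal ball sorter, press down the raised end of the seesaw gate with a fingertip so that it rocks over its pivot and stays tipped the other way. Then push the waiting steel ball from behind, over the cross pin that holds it back, so that it rolls down the feed ramp, over the gate and into the pocket at the newly lowered end. Only push and press: do not grip or lift anything, and leave the small things lying round the sorter where they are.

Things in the scene. Friction and masses are not known exactly. Their poses are not given: they have to be found in the camera images.
- sorter: Fixed metal frame of the ball sorter, 316 mm wide (y), x from -64 to 102 mm, 95 mm high, bare aluminium and steel. Origin on the worktop under the middle of the gate's pivot (pivot axis along x at z=50 mm). z up; x points from the gate to the feed ramp, roughly away from the robot; y points to the left pocket. Near the ramp only things under 45 mm high lie beside it.
- gate (a joint): Tilt of the seesaw gate (rad), stops at -0.22 and +0.22. Positive: left (+y) end raised, balls run to the right pocket; negative: the reverse. Top-heavy, so it rests on either stop: starts on either. Pressing the raised pad down past the middle (about 10 mm, under 2 N) makes it fall to the other stop and stay. Open channel 120 mm long (y), a brass weight and bumper plate mid-way on the robot's side.
- left_pad (a point): Middle of the upper face of the gate's left press pad, a flat steel tab 42 mm (x) by 30 mm (y), 4 mm thick, on the gate's side towards the robot, at x=-39, y=+46 mm from the pivot. Upper face at about z=82 mm when this end is raised, 61 mm when it is down on its stop. Nothing above it; the nearest part is the brass weight, a cylinder 24 mm across lying along x, top at z=76 mm, its axis 46 mm to the side.
- right_pad (a point): The same for the right press pad, at x=-39, y=-46 mm from the pivot.
- cross_pin (a point): Middle of the fixed cross pin on the feed ramp, at floor level (sorter x=54, y=0, z=81 mm). The pin stands 3 mm above the floor and holds the ball back. The ramp is a channel 28 mm wide inside with walls 8 mm above its floor, which falls towards the gate at 0.12 rad, from x=97, z=86 mm (open upper end) to its lip above the gate at x=20, z=77 mm.
- left_pocket (a point): Centre of the left pocket's floor (sorter x=0, y=+131, z=14 mm). The pocket is open above, 41 mm square inside, with walls up to z=52 mm; a short fixed chute slopes into it from the left end of the gate.
- right_pocket (a point): The same for the right pocket (sorter x=0, y=-131, z=14 mm).
- ball: The steel ball, 24 mm in diameter, about 55 g; it waits on the feed ramp against the uphill side of the cross pin. This origin turns with the ball when it rolls: use ball_center for its place.
- ball_center (a point): Centre of the steel ball (radius 12 mm), at the start about x=61, y=0, z=94 mm in the sorter's frame; its upper 16 mm stand above the ramp's walls. A level push of under 1 N at mid-height from the uphill side, towards the gate (-x of the sorter), takes it over the pin: once it has moved 10 to 15 mm (push on to 25 mm to be sure) it rolls on by itself.
- adapter_1: Bystander: a threaded coaxial adapter, 22x47x19 mm, lying on the worktop behind the left part of the sorter; origin under its middle.
- loupe: Bystander: a black eye loupe, 38 mm across and 43 mm high, standing on the worktop behind the right part of the sorter; origin under its middle.
- gauge_block_1: Bystander: a plain steel gauge block, 35x30x9 mm, lying on the worktop behind the left pocket; origin under its middle.

How it is judged (in metres and radians):
On the way, in this order (a step that is already met when the one before it is completed fails the run):
1. the gate has been rocked over its pivot onto its other stop while the ball still waits on the feed ramp (distance of left_pad from where it was at the start of the episode above 0.018 m and (value of joint gate above 0.18 rad or value of joint gate below -0.18 rad) and x of ball_center in the frame of sorter above 0.053 m and z of ball_center in the frame of sorter above 0.085 m), for 0.2 s.
2. the ball runs over the gate (x of ball_center in the frame of sorter between -0.02 and 0.02 m and y of ball_center in the frame of sorter between -0.07 and 0.07 m and z of ball_center in the frame of sorter below 0.085 m and distance of left_pad from where it was at the start of the episode above 0.018 m).
At the end, for the whole second after the job is handed in: The gate rests on the stop opposite to the one it started on (tilt beyond 0.18 rad), the ball lies at rest (under 30 mm/s) on the floor of the pocket at the gate's lowered end, and the three bystanders are within 15 mm of where they were (distance of left_pad from where it was at the start of the episode above 0.018 m and ((value of joint gate above 0.18 rad and y of ball_center in the frame of sorter below -0.108 m and z of ball_center in the frame of sorter between 0.022 and 0.04 m and x of ball_center in the frame of sorter between -0.025 and 0.025 m) or (value of joint gate below -0.18 rad and y of ball_center in the frame of sorter above 0.108 m and z of ball_center in the frame of sorter between 0.022 and 0.04 m and x of ball_center in the frame of sorter between -0.025 and 0.025 m)) and linear speed of ball below 0.03 m/s and distance of each of adapter_1, loupe, gauge_block_1 from where it was at the start of the episode below 0.015 m); the robot touches nothing.
It fails at once if the ball is lifted from the feed ramp (more than about 14 mm) (z of ball_center in the frame of sorter above 0.108 m).
It fails at once if the ball is carried beside the feed ramp, above the gate and chutes, instead of rolling (z of ball_center in the frame of sorter above 0.085 m and (y of ball_center in the frame of sorter above 0.03 m or y of ball_center in the frame of sorter below -0.03 m)).
It fails at once if the ball falls off the sorter (z of ball_center in the frame of sorter below 0.0215 m).
It fails at once if a bystander is lifted or shoved more than 15 mm (distance of any of adapter_1, loupe, gauge_block_1 from where it was at the start of the episode above 0.015 m).
It also fails if it takes over 38 s, if anything falls off the work surface, if the arm or the gripper's body presses on something with over 40 N, if the wrist force passes 120 N, or if a joint passes its speed limit or range.

### The arm

A 6-joint arm with a two-finger parallel gripper is mounted at the origin on a cart in front of the work surface, level with it; the furniture and walls round the work are solid. World frame = base frame: x ahead of the robot, y to its left, z up, the work surface at z = 0. Lengths are in mm, angles in degrees, forces in N, time in s.
With the tool pointing down it reaches from about 375 to 975 mm from the base axis. Payload 3.8 kg.
Tool frame: the origin (TCP) lies on the front face of the gripper's body, between the roots of the fingers; the fingertips stand 73 mm ahead of it and the grasp point (between the pads) lies 54 mm ahead of it (bot.hold_point_z is the distance from the TCP to the grasp point, in mm); z points along the fingers, y is the direction in which the jaws open and shut (so a half turn about z gives the same grasp; the last joint's range is limited). The gripper opens to 85 mm and grips with 20 to 120 N. Pads are 22 mm wide; open, the fingers measure 114 mm over their backs; the gripper's body (76 mm by 85 mm) begins 54 mm behind the grasp point. The pads swing forward as they close: fully open they stand 13 mm farther back than shut.
Start: joints at [-71.9, 15.12, 91.902, -0, 72.978, -2.114], TCP at [233.225, -633.423, 303.88] pointing down, gripper open.
Joint ranges: [-150.88, 150.88], [-54.13, 125.18], [17.81, 147.31], [-75.09, 255.09], [0, 152.58], [-146.25, 146.25]. Speed limits (degrees/s): [147.25, 147.25, 180, 180, 180, 180].

### API

Orientations are given as [roll, pitch, yaw] about the fixed x, y, z axes, in that order (R = Rz(yaw) Ry(pitch) Rx(roll)).
In Python, from plant import bot gives the robot as it stands. The module is installed in compiled form; this text tells all that it offers.
- The arm moves only by the shell command python3 -m pendant 'ROWS' [FORCE]. ROWS is JSON, a list of rows, each a list of 7 numbers: the finger opening in mm, from 0 to 85.4, then the shift along the world's x, y, z in mm, then the turn, a rotation vector about the world's x, y, z in degrees. A call has 1 to 10 rows; each row shifts and turns the pose as measured when the row begins; what a row does not reach is not made up. A row lasts 1/10 s, in which the tool goes at most 50 mm and 8.59 degrees, less where a joint would pass 70% of its speed; a pose out of reach is approached as far as the arm can. A call is refused whole if a number of a shift passes 50 or a number of a turn 8.59, either way. A call with a gripper value outside its range is refused whole. The fingers move at their own pace and stop on an object; FORCE is the grip in N (left out, the last holds). Time passes only in rows, so rows that do not move let the fingers close. It gives the time, the measured TCP pose, the force and the opening at its end, in the units of the state.
- bot.state(): the state, without advancing time (a new reading comes with each control period).
- bot.capture(name): name is "scene" or "side" or "wrist"; returns a dict with "pixels" (400x640x3 uint8, red, green, blue), "K" (3x3 intrinsics, pixels), "world_to_cam" (4x4, takes a point from world to camera coordinates). Camera axes: x right, y down, z forward; pixel columns grow to the right and rows downward; lengths in mm; the calibration is good to about 2 mm. A picture is of the moment at which its call begins. There is no depth.
- bot.job_done(): hands the job in, once; it reports no verdict.
The state is a dict: "time": time; "joint_positions": joint angles; "dq": joint speeds; "tau": joint torques, N m; "ee_pos": TCP position; "tool_rot": TCP orientation; "contact_force": force on the tool from outside, world axes, zero at the start; "wrist_torque": the same for the moment, N m; "grip_width": finger opening in mm.
Only numpy, scipy, OpenCV 4.12 (cv2) and the standard library are available. Lean on these libraries where they do the work, as an engineer would, in place of code of your own. Each camera call takes 0.05 s, during which the arm holds its last target. There are 200 camera calls.

## Working session

There is one attempt and no reset: what is moved stays moved. The work goes in short steps, Python scripts to look and compute and a shell command to move; the robot and the scene stay as the last step left them, time stands still between calls to the robot, and variables do not carry over. Pictures are saved under pics/ and viewed, about 8 in all and at most 12, crops included, and the job is handed in when it is done.

```bash
mkdir -p pics; cat > h.py <<'E'
import numpy as np, cv2
from plant import bot
def cap(n,f):
    c=bot.capture(n); cv2.imwrite('pics/'+f,c['pixels'][:,:,::-1]); np.savez('pics/'+f[:-4]+'.npz',K=c['K'],T=c['world_to_cam']); return c
def ld(f):
    d=np.load('pics/'+f+'.npz'); return d['K'],d['T']
def ray(K,T,u,v):
    R=T[:3,:3]; o=-R.T@T[:3,3]; d=R.T@np.linalg.inv(K)@[u,v,1]; return o,d/np.linalg.norm(d)
def onz(K,T,u,v,z):
    o,d=ray(K,T,u,v); return o+d*(z-o[2])/d[2]
def tri(*rs):
    A=sum(np.eye(3)-np.outer(d,d) for o,d in rs); b=sum((np.eye(3)-np.outer(d,d))@o for o,d in rs); return np.linalg.solve(A,b)
def proj(K,T,p):
    q=K@(T[:3,:3]@np.asarray(p,float)+T[:3,3]); return q[:2]/q[2]
E
python3 - <<'E'
from h import *
for n in('scene','side'):
    c=cap(n,n+'0.png'); T=c['world_to_cam']; print(n,-T[:3,:3].T@T[:3,3],c['K'][0,0])
s=bot.state(); print(s['time'],s['ee_pos'],s['tool_rot'],s['grip_width'])
E
```

```text
scene [145.46084455 843.94723334 494.00137435] 415.1258424607666
side [ 575.99034366 -862.55324048  499.78452372] 445.5882799669219
0.1 [ 233.06385076 -632.93688096  302.68239837] [-1.79883205e+02 -2.51779393e-03  2.02163819e+01] 85.6686241668378
```

View pics/scene0.png

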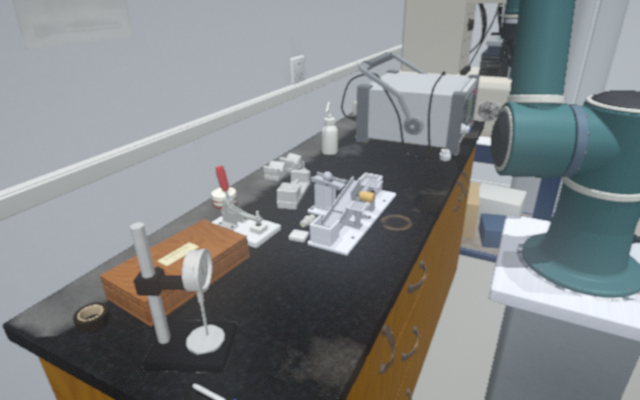

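View pics/side0.png

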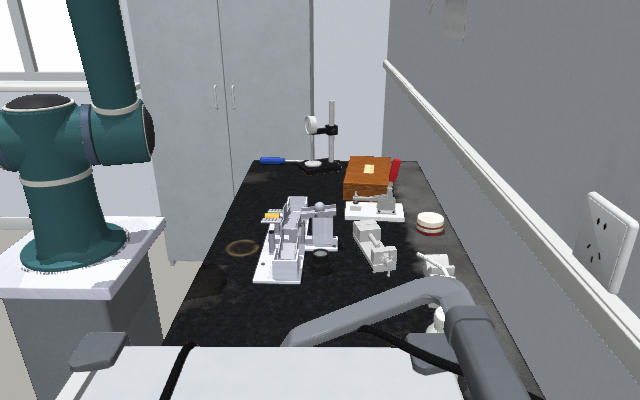

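The sorter shows at scene (350,215) and side (300,240). I'll enlarge both crops into one picture.

```bash
python3 - <<'E'
from h import *
a=cv2.imread('pics/scene0.png')[160:260,280:410]; b=cv2.imread('pics/side0.png')[185:290,240:350]
a=cv2.resize(a,(780,600)[:2] and (390*1,300),interpolation=cv2.INTER_CUBIC) if 0 else cv2.resize(a,None,fx=5,fy=5,interpolation=cv2.INTER_CUBIC)
b=cv2.resize(b,None,fx=5,fy=5,interpolation=cv2.INTER_CUBIC)
cv2.imwrite('pics/a1.png',a); cv2.imwrite('pics/b1.png',b)
E
```

```text
(no output)
```

View pics/a1.png

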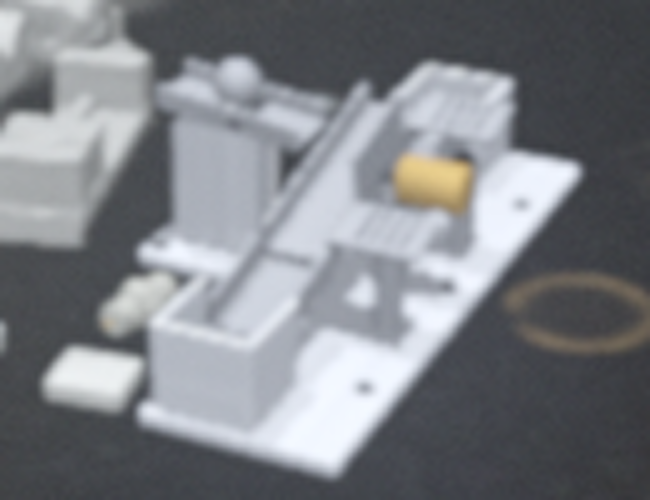

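View pics/b1.png

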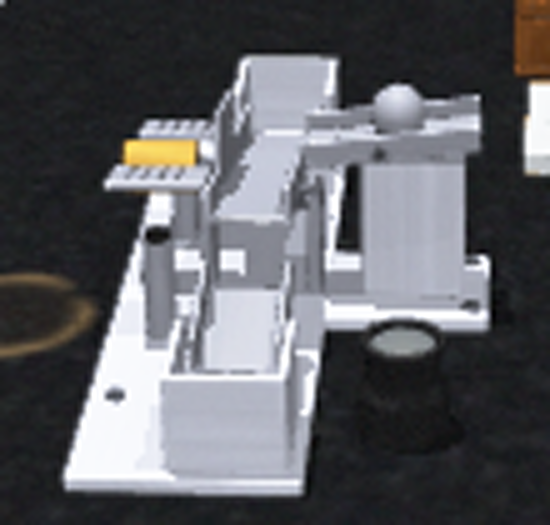

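The right end (towards the side camera) is raised, so the right pad must be pressed. The ball is at scene (328,175.6) and side (319.8,206.4). Next is the sorter pose, from the base plate's front corners and the ball.

```bash
python3 - <<'E'
from h import *
S=ld('scene0'); D=ld('side0')
s=lambda u,v:(280+(u+.5)/5-.5,160+(v+.5)/5-.5)
d=lambda u,v:(240+(u+.5)/5-.5,185+(v+.5)/5-.5)
B=tri(ray(*S,*s(240,78)),ray(*D,*d(399,107))); W=tri(ray(*S,*s(434,184)),ray(*D,*d(160,152)))
print('ball',B,'weight',W)
for z in(6,):
  FL=onz(*S,*s(337,465),z); FR=onz(*S,*s(580,163),z); BLs=onz(*S,*s(143,410),z)
  r1=onz(*D,*d(68,483),z); r2=onz(*D,*d(303,483),z)
  print(FL,FR,BLs,r1,r2)
  for a,b in((FL,FR),(FL,r1)):
    v=a-b; print(np.linalg.norm(v),np.degrees(np.arctan2(-v[0],v[1])))
print('ball-weight dir',np.degrees(np.arctan2(*(B-W)[1::-1])))
# right pad corners at z~82 side
for p in((107,184),(190,187),(210,168),(128,165)): print(onz(*D,*d(*p),82))
E
```

```text
ball [553.19140514  16.75004601  95.80272521] weight [446.43003943  30.34751344  66.78296753]
[430.43817005 178.01136515   6.        ] [ 427.80156191 -142.34065148    6.        ] [523.61793271 175.33095921   6.        ] [ 428.31905261 -139.36034092    6.        ] [ 519.55363703 -137.39319313    6.        ]
320.36286654081215 -0.4715534787761235
317.3787807559855 -0.38256302847585966
ball-weight dir -7.25829471293318
[432.28986395 -32.28084958  82.        ]
[467.35906842 -34.42089382  82.        ]
[473.88112216 -16.39024258  82.        ]
[438.64239726 -14.14519731  82.        ]
```

Everything agrees: sorter origin is about (493,19), yaw about -0.4°; ball (554,18), right pad (453.5,-26), z 82. Moving now, with the fingers shut.

```bash
python3 -m pendant '[[0,14,40,0,0,0,-3],[0,14,40,0,0,0,-3],[0,14,40,0,0,0,-3],[0,14,40,0,0,0,-3],[0,14,40,0,0,0,-3],[0,14,40,0,0,0,-3],[0,14,40,0,0,0,-2],[0,14,40,0,0,0,0],[0,14,40,0,0,0,0],[0,14,40,0,0,0,0]]' && python3 -m pendant '[[0,14,40,0,0,0,0],[0,14,40,-15,0,0,0],[0,14,40,-20,0,0,0],[0,14,40,-30,0,0,0],[0,14,30,-30,0,0,0],[0,0,0,0,0,0,0]]'; python3 -c "
from h import *
s=bot.state();print(s['time'],s['ee_pos'],s['tool_rot'],s['contact_force'],s['grip_width'])"
```

```text
time: 1.1
ee_pos: [371.4, -220.6, 295.3]
tool_rot: [-179.5, 0.2, -1.2]
contact_force: [0.6, -0.4, -0.6]
grip_width: 0.4
time: 1.7
ee_pos: [441.7, -21.1, 200.1]
tool_rot: [-179.5, -0.1, -1.0]
contact_force: [-0.8, -0.8, -0.4]
grip_width: -0.2
1.7 [441.74371544 -21.08162361 200.06357133] [-1.79531629e+02 -1.35547925e-01 -9.90502536e-01] [-0.80686323 -0.77890331 -0.40347091] -0.24764342564839417
```

```bash
python3 -m pendant '[[0,9,-6,-15,0,0,0],[0,0,0,-15,0,0,0],[0,0,0,0,0,0,0]]'; python3 - <<'E'
from h import *
for n in('scene','side'): cap(n,n+'1.png')
a=cv2.imread('pics/scene1.png')[130:250,290:400]; b=cv2.imread('pics/side1.png')[150:270,240:350]
cv2.imwrite('pics/c1.png',cv2.resize(np.hstack([a,b]),None,fx=3.6,fy=3.6,interpolation=cv2.INTER_CUBIC))
E
```

```text
time: 2.0
ee_pos: [450.4, -26.3, 168.8]
tool_rot: [-179.6, -0.0, -0.7]
contact_force: [0.0, 1.3, -0.7]
grip_width: 0.2
```

View pics/c1.png

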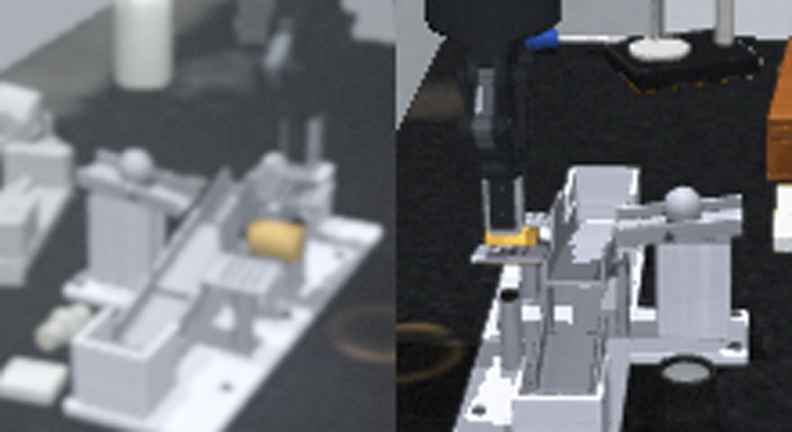

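The side view shows the fingertip just above the raised right pad, near its centre. Pressing down about 30 mm in small steps.

```bash
python3 -m pendant '[[0,0,0,-6,0,0,0],[0,0,0,-6,0,0,0],[0,0,0,-5,0,0,0],[0,0,0,-5,0,0,0],[0,0,0,-4,0,0,0],[0,0,0,-3,0,0,0],[0,0,0,0,0,0,0],[0,0,0,0,0,0,0]]'
```

```text
time: 2.9
ee_pos: [453.3, -28.0, 142.7]
tool_rot: [-179.6, -0.6, -0.9]
contact_force: [0.0, -0.3, -0.3]
grip_width: 0.3
```

```bash
python3 -m pendant '[[0,0,0,-3,0,0,0],[0,0,0,-3,0,0,0],[0,0,0,0,0,0,0],[0,0,0,0,0,0,0]]'; python3 -m pendant '[[0,0,0,20,0,0,0],[0,0,0,30,0,0,0],[0,0,0,40,0,0,0],[0,0,0,0,0,0,0]]'; python3 - <<'E'
from h import *
for n in('scene','side'): cap(n,n+'2.png')
a=cv2.imread('pics/scene2.png')[130:250,290:400]; b=cv2.imread('pics/side2.png')[150:270,240:350]
cv2.imwrite('pics/c2.png',cv2.resize(np.hstack([a,b]),None,fx=3.6,fy=3.6,interpolation=cv2.INTER_CUBIC))
E
```

```text
time: 3.3
ee_pos: [453.5, -27.9, 136.4]
tool_rot: [-179.6, -0.6, -0.8]
contact_force: [0.3, -0.5, -0.3]
grip_width: -0.0
time: 3.7
ee_pos: [451.8, -27.7, 227.9]
tool_rot: [-179.6, -0.3, -0.8]
contact_force: [0.7, -0.4, 1.0]
grip_width: 0.0
```

View pics/c2.png

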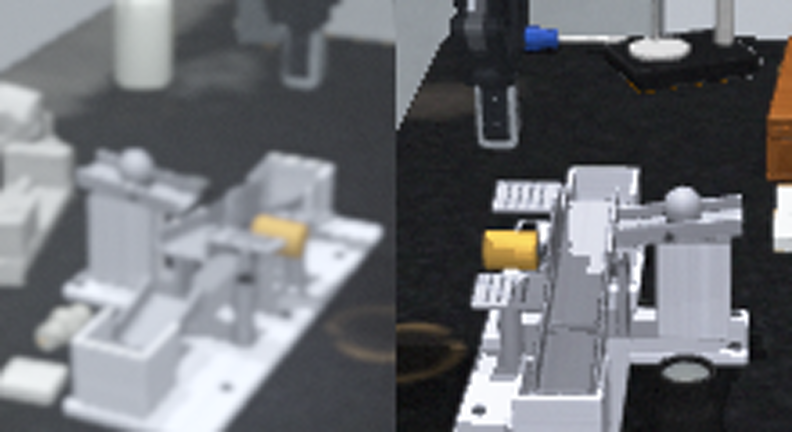

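The gate now rests right end down and the ball still waits. Next I move high and behind the ball.

```bash
python3 -m pendant '[[0,37,11.5,0,0,0,0],[0,37,11.5,0,0,0,0],[0,37,11.5,0,0,0,0],[0,37,11.5,0,0,0,0],[0,0,0,0,0,0,0],[0,0,0,-30,0,0,0],[0,0,0,-15,0,0,0],[0,0,0,0,0,0,0]]'; python3 - <<'E'
from h import *
for n in('scene','side'): cap(n,n+'3.png')
a=cv2.imread('pics/scene3.png')[130:250,290:400]; b=cv2.imread('pics/side3.png')[150:270,270:380]
cv2.imwrite('pics/c3.png',cv2.resize(np.hstack([a,b]),None,fx=3.6,fy=3.6,interpolation=cv2.INTER_CUBIC))
E
```

```text
time: 4.6
ee_pos: [592.3, 20.6, 161.9]
tool_rot: [-179.6, 1.5, -0.9]
contact_force: [-0.6, -0.1, 0.0]
grip_width: -0.6
```

View pics/c3.png

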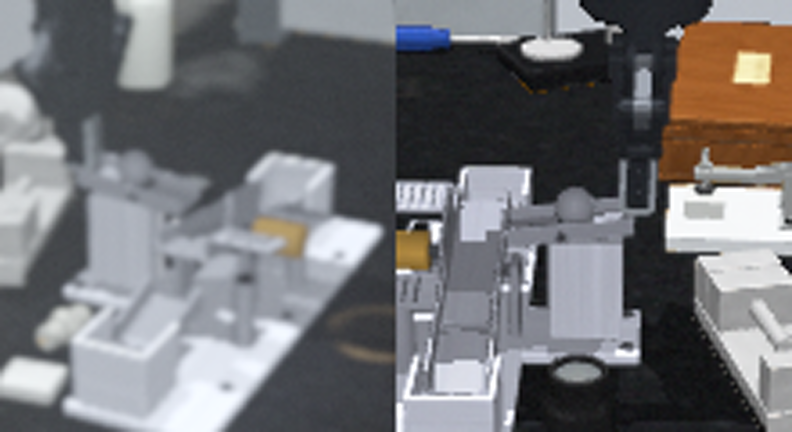

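The tip is lower than I intended (TCP z 162), so I raise it before pushing.

```bash
python3 -m pendant '[[0,2,-2,8,0,-1.5,0],[0,0,0,0,0,0,0],[0,0,0,0,0,0,0]]'; python3 -c "
from h import *
s=bot.state();print(s['ee_pos'],s['tool_rot'],s['contact_force'])"
```

```text
time: 5.0
ee_pos: [596.2, 17.8, 176.1]
tool_rot: [-179.6, -0.6, -0.9]
contact_force: [-0.5, 0.4, 0.7]
grip_width: -0.2
[596.18341145  17.79823504 176.07937908] [-179.5658623    -0.5971294    -0.92512246] [-0.47048589  0.37766129  0.69220892]
```

```bash
python3 -m pendant '[[0,0,0,-5,0,0,0],[0,0,0,0,0,0,0],[0,0,0,0,0,0,0]]'; python3 -m pendant '[[0,-6,0,0,0,0,0],[0,-4,0,0,0,0,0],[0,0,0,0,0,0,0]]'
```

```text
time: 5.3
ee_pos: [597.2, 17.6, 173.3]
tool_rot: [-179.6, -0.9, -0.9]
contact_force: [-0.0, 0.6, 1.1]
grip_width: -0.1
time: 5.6
ee_pos: [586.1, 17.7, 172.9]
tool_rot: [-179.6, -0.8, -0.9]
contact_force: [-0.1, -0.7, -0.6]
grip_width: 0.1
```

```bash
python3 -m pendant '[[0,0,0,-4,0,0,0],[0,0,0,0,0,0,0]]'; python3 -m pendant '[[0,-5,0,0,0,0,0],[0,-5,0,0,0,0,0],[0,-5,0,0,0,0,0],[0,-5,0,0,0,0,0],[0,-5,0,0,0,0,0],[0,-5,0,0,0,0,0],[0,-4,0,0,0,0,0],[0,0,0,0,0,0,0]]'; python3 -m pendant '[[0,0,0,0,0,0,0],[0,0,0,20,0,0,0],[0,0,0,40,0,0,0],[0,0,0,40,0,0,0],[0,0,0,0,0,0,0],[0,0,0,0,0,0,0],[0,0,0,0,0,0,0],[0,0,0,0,0,0,0],[0,0,0,0,0,0,0],[0,0,0,0,0,0,0]]'; python3 - <<'E'
from h import *
for n in('scene','side'): cap(n,n+'4.png')
a=cv2.imread('pics/scene4.png')[130:250,290:400]; b=cv2.imread('pics/side4.png')[170:290,240:350]
cv2.imwrite('pics/c4.png',cv2.resize(np.hstack([a,b]),None,fx=3.6,fy=3.6,interpolation=cv2.INTER_CUBIC))
E
```

```text
time: 5.8
ee_pos: [585.8, 17.7, 168.5]
tool_rot: [-179.6, -0.8, -0.9]
contact_force: [0.9, 0.1, 0.3]
grip_width: 0.5
time: 6.6
ee_pos: [557.9, 17.6, 176.9]
tool_rot: [-179.6, -2.1, -0.9]
contact_force: [1.0, -0.4, 1.4]
grip_width: 0.0
time: 7.6
ee_pos: [546.0, 17.8, 265.3]
tool_rot: [-179.6, -0.2, -0.9]
contact_force: [-0.4, 1.0, 0.0]
grip_width: 0.0
```

View pics/c4.png

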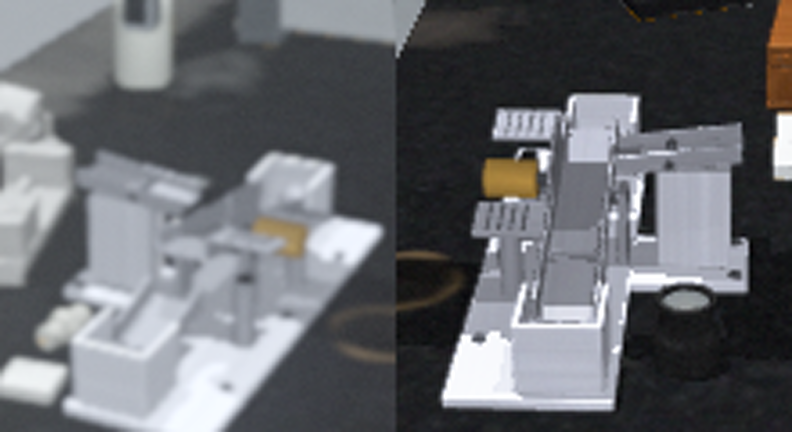

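The ball has left the ramp, is not on the gate, and the gate is still tipped right. The pocket walls would hide it, so I check with the wrist camera from above.

```bash
python3 -m pendant '[[0,-15,-35,15,0,0,0],[0,-15,-35,15,0,0,0],[0,-15,-35,15,0,0,0],[0,0,0,0,0,0,0],[0,0,0,0,0,0,0],[0,0,0,0,0,0,0]]'; python3 - <<'E'
from h import *
cap('wrist','w5.png'); K,T=ld('w5')
print('pocket px',proj(K,T,[492,-112,26]),bot.state()['contact_force'])
E
```

```text
time: 8.3
ee_pos: [499.5, -89.3, 310.3]
tool_rot: [-179.6, -0.1, -0.8]
contact_force: [0.2, 1.1, -0.3]
grip_width: 0.0
pocket px [339.34013399 184.71798705] [-0.28764063  0.26616596  0.39350208]
```

View pics/w5.png

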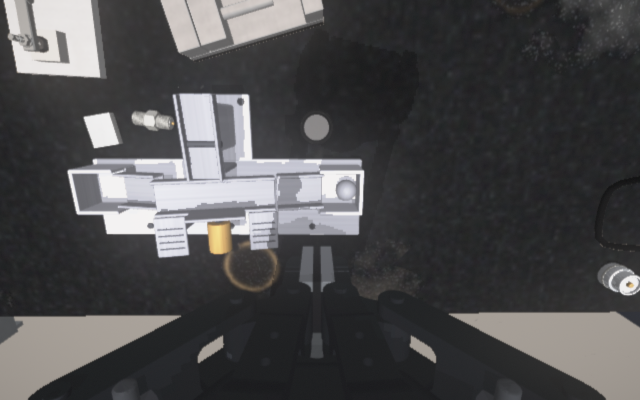

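The ball lies in the right pocket at pixel (346,188). The bystanders look untouched, and the arm is clear and still. Handing in.

```bash
python3 -c "
from plant import bot
print(bot.job_done(), bot.state()['time'])"
```

```text
the job is handed in; nothing more can be done
the job is handed in; nothing more can be done
```

The job was handed in after about 8.4 s of robot time. With the fingers shut, I pressed the raised right pad down until the gate rocked onto its other stop. I then pushed the ball from behind over the cross pin, and it rolled over the gate into the right pocket.

**Last checks:** The final wrist picture shows the ball in the right pocket. The scene and side pictures after the push show the gate's right end down and the bystanders apparently where they were. The arm was clear at the end, with only sensor-noise forces of about 1 N or less. I judged all of this by eye and did not measure the gate angle, the bystander positions or whether the ball was at rest.

**Disagreements:**
- **Descent behind the ramp:** the tool went about 20 mm lower than I planned, with the tip at about z = 89 mm. That is below the ramp's wall tops and close to the ramp's open end. No contact force showed, and I raised it before pushing.
- **During the push:** the tool rose about 8 mm above the commanded height, but the ball still went over the pin.

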